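# Dock the cutter cassette behind its gravity catch

### The arm

A 6-joint arm with a two-finger parallel gripper is mounted at the origin on a cart in front of the work surface, level with it; the furniture and walls round the work are solid. World frame = base frame: x ahead of the robot, y to its left, z up, the work surface at z = 0. Lengths are in m, angles in degrees, forces in N, time in s.
With the tool pointing down it reaches from about 0.35 to 0.875 m from the base axis. Payload 4.2 kg.
Tool frame: the origin (TCP) lies on the centre line of the jaws, within the pads' length; the fingertips stand 22 mm ahead of it and the grasp point (between the pads) lies 3 mm ahead of it (r.tcp_to_tips is the distance from the TCP to the fingertips, in m); z points along the fingers, y is the line along which they close (so a half turn about z gives the same grasp; the last joint's range is limited). The gripper opens to 87 mm and grips with 3 to 60 N. Pads are 19 mm wide; open, the fingers measure 117 mm over their backs; the gripper's body (75 mm by 190 mm) begins 51 mm behind the grasp point.
Start: joints at [-54.683, 22.042, 0.453, 0, -68.411, -14.817], TCP at [0.219, -0.585, 0.245] pointing down, gripper open.
Joint ranges: [-179.83, 179.83], [-69.29, 118.12], [-61.27, 80.66], [-181.25, 117.63], [-171.15, -9.14], [-177.46, 177.46]. Speed limits (degrees/s): [159.86, 159.86, 180, 180, 180, 180].

### API

Orientations are given as a 3x3 rotation matrix whose columns are the frame's x, y, z axes.
In Python, from station import r gives the robot as it stands.
- The arm moves only by the tool apply_moves, never from a script. Its argument "plan" is a list of rows, each an object with "grip": the opening, from 0 (shut) to 1 (fully open); "offset": the shift along the tool's x, y, z in cm, a list of three; "spin": the turn about the tool's z in rad. A call has 1 to 5 rows; each row is the pose to reach, as a shift and turn from the pose commanded when the call began, along the tool's axes at that moment; what a row does not reach only later rows make up. A row lasts 1/10 s, in which the tool goes at most 50 mm and 8.59 degrees, less where a joint would pass 70% of its speed; a pose out of reach is approached as far as the arm can. A call with a gripper value outside its range is refused whole. The fingers move at their own pace and stop on an object; the grip force is fixed at half the most. Time passes only in rows, so rows that repeat a pose let the fingers close. It gives the time, the measured TCP pose, the force, the opening and the grip force at its end, in the units of the state.
- r.sense(): the state, without advancing time (a new reading comes with each control period).
- r.capture(name): name is "scene" or "top"; returns a dict with "img" (400x640x3 uint8, blue, green, red), "depth" (400x640 float32, m along the optical axis (not along the pixel's ray), 0 where there is no reading), "mtx" (3x3 intrinsics, pixels), "R" (3x3) and "t" (3): a world point X has camera coordinates R X + t. Camera axes: x right, y down, z forward; pixel columns grow to the right and rows downward; lengths in m; the calibration is good to about 2 mm. A picture is of the moment at which its call begins.
- r.finish_job(): hands the job in; it is judged then, once.
The state is a dict: "time_s": time; "joints": joint angles; "joint_velocities": joint speeds; "effort": joint torques, N m; "tcp_pos": TCP position; "ee_rot": TCP orientation; "wrist_force": force on the tool from outside, world axes, zero at the start; "moment": the same for the moment, N m; "gripper_width": opening from 0.0 (shut) to 1.0 (fully open); "gripper_force": force on a finger pad.
Only numpy, scipy, OpenCV 4.12 (cv2) and the standard library are available. Lean on these libraries where they do the work, as an engineer would, in place of code of your own. Each camera call takes 0.05 s, during which the arm holds its last target. There are 200 camera calls.

### The job

Put the cassette of spare cutter wheels flat on the open end of its docking bay and slide it in between the guides, so that its own front edge lifts the gravity catch, until you feel the sprung end stop give and the catch has fallen behind it. Then draw the cassette gently back against the catch to prove that it holds, and let go. Never touch the catch with the gripper, use no more than light hand force (below 15 N) on the stop or catch, and leave the other things on the bench alone.

Things in the scene. Friction and masses are not known exactly. Their poses are not given: they have to be found in the camera images.
- dock: docking bay fixed to the bench: steel base plate 284 x 120 x 6 mm, two aluminium guide bars 14 mm high, open at the robot's end. Origin: on the bench top under the track's centre line, in the plane (x = 0) of the catch's upright blocking face. x points inward along the track (push direction), y left, z up. Plate from x = -125 to +159 mm; its top, on which the cassette slides, is at z = 6 mm
- bay_mouth (a point): point on the plate's top and the track's centre line, dock x = -92 mm: a cassette lowered with its centre here or farther out clears the catch, whose rear end is at x = -38 mm. Guides: inner faces 87 mm apart (cassette 84 mm) from dock x = -26 to +108 mm; before that they flare, to 111 mm apart at x = -80 mm
- catch: gravity catch: steel pawl 38 x 8 mm with a round weight, 110 g, hinged on a cross pin over the right edge of the track, in a bracket 46 mm high at dock y = -32 to -60 mm. Origin on the pin's axis above the centre line, dock x = -30, z = 34 mm. At rest (its lowest) its axes are the dock's; the nose points inward and down; it swings nose up 0.4 rad to ride on the cassette and falls by its weight
- catch_nose (a point): lower tip of the catch's nose: dock z = 9 mm when down, 22 mm when it rides on the cassette. The cassette's top front edge meets the sloping underside at dock x = -24 mm; 1 to 3 N of push lift it. It swings forward as it lifts, so it drops only once the cassette's rear edge is 8 mm beyond dock x = 0; drawn back, the rear face meets the catch's face at x = 0
- end_stop: aluminium block 16 x 74 x 26 mm on the dock's far end, origin under its middle, dock x = +150, z = 6 mm. Its stop screw with rubber-tipped spring plunger is set anew each time and not measured: first touch comes with the cassette's centre at dock x = 60 to 84 mm. The plunger (at mid height of the cassette's base) gives at 6 N, then 8 N more per mm, and bottoms hard after 1.1 mm
- cassette: cutter cassette, 0.45 to 0.67 kg: black plastic base 100 (x) x 84 (y) x 16 mm; four 48 mm steel cutter wheels fixed upright across it, tops 61 mm high, none nearer than 29 mm to the middle; in the middle an upright aluminium grip plate 40 mm long (x), 10 mm thick (y), top 77 mm above the underside. Origin: centre of its underside, z up. Both ends are alike. It balances about the grip plate
- padlock_brass: bystander: brass padlock lying flat, 59 x 40 x 15 mm; origin under its centre
- pliers: bystander: combination pliers lying flat, 54 x 172 x 12 mm; origin under the centre
- screwdriver_small: bystander: short screwdriver lying at the bench's front edge, 150 mm long; origin under its centre
- eye_loupe: bystander: black loupe standing on its rim, 39 mm across, 34 mm high; origin under its centre

How it is judged:
By the outcome, as a careful person would: the job done as asked, in the order asked, and still so for the second after the job is handed in, with the robot touching nothing.
It also fails if it takes over 72 s, if anything falls off the work surface, if the arm or the gripper's body presses on something with over 40 N, if the wrist force passes 120 N, or if a joint passes its speed limit or range.

## Working session

There is one attempt and no reset: what is moved stays moved. The work goes in short steps, Python scripts to look and compute and a tool call to move; the robot and the scene stay as the last step left them, time stands still between calls to the robot, and variables do not carry over. Pictures are saved under pics/ and viewed, at most 10 in all, crops included, and the job is handed in when it is done.

Besides the shell and the picture viewer there is one more tool, called after "Emit:" by a JSON object that holds its "fn" and its "kwargs", one argument or row to a line. apply_moves: Moves the arm, as the interface text tells. Its arguments: {"type":"object","properties":{"plan":{"type":"array"}},"required":["plan"]}

```bash
mkdir -p pics; cat > h.py <<'E'
import numpy as np,cv2
from station import r
def P(c,u,v,d=None):
    d=c["depth"][int(v),int(u)] if d is None else d
    return c["R"].T@(np.linalg.inv(c["mtx"])@[u*d,v*d,d]-c["t"])
def Z(c,u,v,z): # ray meets plane z
    ray=c["R"].T@np.linalg.inv(c["mtx"])@[u,v,1.]; o=-c["R"].T@c["t"]
    return o+ray*(z-o[2])/ray[2]
def cloud(c):
    v,u=np.mgrid[:400,:640]; d=c["depth"]
    p=np.stack([u*d,v*d,d],-1)@np.linalg.inv(c["mtx"]).T
    return (p-c["t"])@c["R"]
E
python3 - <<'E'
from h import *
for n in("top","scene"):
    c=r.capture(n); np.savez(n+"0.npz",**c); cv2.imwrite(f"pics/{n}0.png",c["img"])
    print(n,-c["R"].T@c["t"],c["R"][2])
s=r.sense();print(s["time_s"],s["tcp_pos"],s["ee_rot"],s["gripper_width"],s["wrist_force"])
E
```

```text
top [0.46277919 0.07383235 1.0530038 ] [ 0.05498153  0.03565433 -0.99785059]
scene [0.07659555 0.72387111 0.40011413] [ 0.50766776 -0.76820962 -0.39003516]
0.1 [ 0.21873585 -0.58493054  0.24357539] [[-9.36720066e-01 -3.50078513e-01 -7.43456474e-04]
 [-3.50079296e-01  9.36718328e-01  1.80548395e-03]
 [ 6.43481688e-05  1.95150176e-03 -9.99998094e-01]] 0.9991627711277296 [ 0.06836256 -0.25209214 -0.3453599 ]
```

View pics/top0.png

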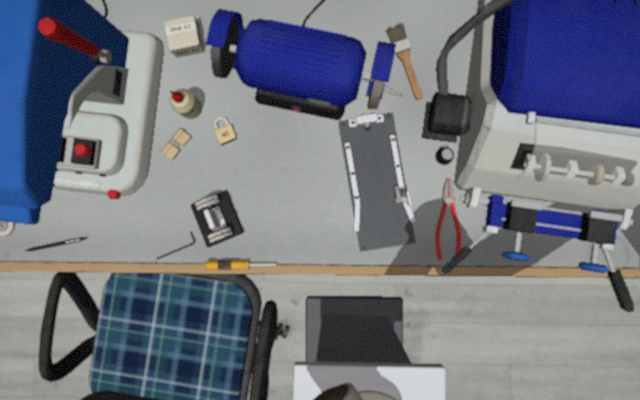

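View pics/scene0.png

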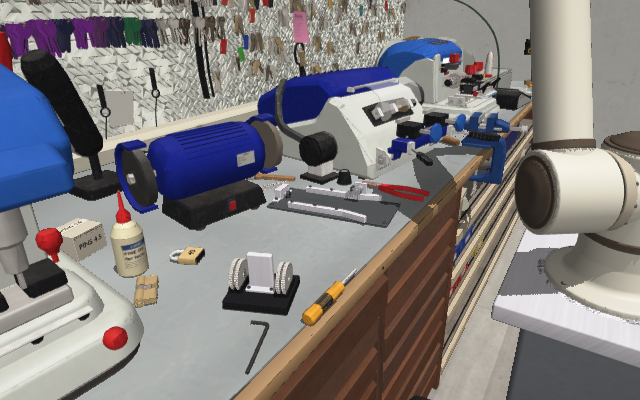

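The top view shows the dock at about (377,180) with its open end towards the robot (bottom), and the cassette at about (217,218), near the screwdriver at (230,264). I'll enlarge both.

```bash
python3 - <<'E'
from h import *
c=np.load("top0.npz"); im=c["img"]
a=cv2.resize(im[105:255,330:430],None,fx=4,fy=4,interpolation=cv2.INTER_CUBIC)
b=cv2.resize(im[175:275,170:270],None,fx=4,fy=4,interpolation=cv2.INTER_CUBIC)
o=np.zeros((600,800,3),np.uint8);o[:,:400]=a;o[:400,400:]=b
cv2.imwrite("pics/crop.png",o)
w=cloud(c)
# cassette: points above 70mm = grip plate ; >10mm base
for lo,hi in((.068,.09),(.01,.09)):
    m=np.zeros((400,640),bool);m[185:250,185:250]=1
    m&=(w[...,2]>lo)&(w[...,2]<hi); p=w[m][:,:2].astype(np.float32)
    print(len(p),p.mean(0) if len(p) else 0,cv2.minAreaRect(p) if len(p)>3 else 0, np.median(w[m][:,2]))
print(Z(c,217,218,0))
E
```

```text
105 [0.45685223 0.3257262 ] ((0.45724499225616455, 0.32636260986328125), (0.039740949869155884, 0.010086490772664547), 20.627159118652344) 0.07510406020950323
1828 [0.45705155 0.32290086] ((0.45692873001098633, 0.3269766867160797), (0.10007762908935547, 0.08491050451993942), 22.87557029724121) 0.01705446814728564
[0.45908801 0.32729461 0.        ]
```

View pics/crop.png

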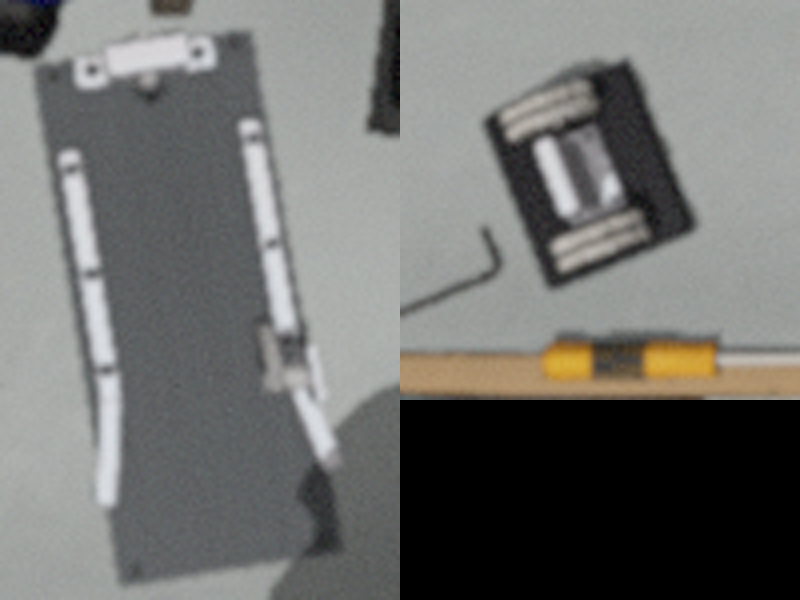

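Left: plate corners at crop px (38,68), (250,32), (340,548), (122,583), with the catch at (285,360) on the right guide. Right: the cassette with clear sides, and the screwdriver about 2 cm beyond its near corner.

```bash
python3 - <<'E'
from h import *
c=np.load("top0.npz")
f=lambda x,y,z:Z(c,330+(x+.5)/4-.5,105+(y+.5)/4-.5,z)[:2]
TL,TR,BR,BL=[f(*q,.006) for q in((38,68),(250,32),(340,548),(122,583))]
print(TL,TR,BR,BL)
n=np.linalg.norm;print(n(TL-BL),n(TR-BR),n(TL-TR),n(BL-BR))
obj=np.array([[159,60],[159,-60],[-125,-60],[-125,60]])/1e3; img=np.array([TL,TR,BR,BL])
a=lambda d:np.degrees(np.arctan2(d[1],d[0]))
print("yaw",a(TL-BL),a(TR-BR),a(TL-TR)-90,a(BL-BR)-90)
# rigid fit
oc,ic=obj.mean(0),img.mean(0);U,S,V=np.linalg.svd((obj-oc).T@(img-ic));Rm=(U@V).T
t=ic-Rm@oc;print("fit yaw",a(Rm[:,0]),"origin",t,"res",(img-(obj@Rm.T+t))*1e3)
for q in((80,152),(116,365),(240,125),(273,325)):
    print("guide in dock",(Rm.T@(f(*q,.020)-t))*1e3)
# depth-based guide points
w=cloud(c); m=np.zeros((400,640),bool);m[105:255,330:430]=1
for lo,hi in((.016,.024),(.026,.06)):
    k=m&(w[...,2]>lo)&(w[...,2]<hi);p=(w[k][:,:2]-t)@Rm*1e3
    if lo<.02:
        for x0 in range(-70,110,30):
            for s in(1,-1):
                q=p[(abs(p[:,0]-x0)<15)&(p[:,1]*s>25)&(p[:,1]*s<75),1]
                print(x0,s,len(q),q.min().round(1) if len(q) else"",q.max().round(1) if len(q) else "")
    else: print("high",len(p),p.min(0),p.max(0))
k=m&(abs(w[...,2]-.006)<.004);print("plate z",np.median(w[k][:,2]))
E
```

```text
[0.66843441 0.06417415] [ 0.68795885 -0.04961087] [ 0.41211498 -0.09655351] [0.39263295 0.01845153]
0.2795657360335849 0.2798096695515596 0.11544797802374056 0.11664351027067704
yaw 9.412937755613061 9.65797308988942 9.73659564590369 9.61471279578673
fit yaw 9.556366711677756 origin [ 0.52352121 -0.01870698] res [[-1.91924996 -2.68306827]
 [-2.31694987  1.86663698]
 [ 1.89804302  2.07306085]
 [ 2.33815681 -1.25662956]]
guide in dock [105.90844544  43.58702693]
guide in dock [-8.67426128 43.3188806 ]
guide in dock [106.19118535 -42.12161944]
guide in dock [ -1.1477035  -41.42480162]
-70 1 60 52.5 64.9
-70 -1 59 -63.2 -49.4
-40 1 64 45.2 60.5
-40 -1 35 -58.7 -45.7
-10 1 63 44.9 54.7
-10 -1 43 -52.5 -31.0
20 1 64 44.9 54.9
20 -1 66 -51.8 -41.7
50 1 61 45.2 55.0
50 -1 66 -51.9 -41.8
80 1 60 45.4 55.4
80 -1 65 -52.0 -41.8
high 500 [ -44.84107517 -125.59274411] [184.93443738  75.68732323]
plate z 0.004994099620209225
```

```bash
cat >> h.py <<'E'
DO=np.array([.5233,-.0172]);DY=9.6
def dock(x,y=0):
    a=np.radians(DY);return DO+[x*np.cos(a)-y*np.sin(a),x*np.sin(a)+y*np.cos(a)]
def todock(p):
    a=np.radians(DY);d=np.asarray(p)[:2]-DO;return np.array([d[0]*np.cos(a)+d[1]*np.sin(a),-d[0]*np.sin(a)+d[1]*np.cos(a)])
def go(xyz,yaw): # target TCP, yaw of the -tool x axis; prints offset cm, spin rad
    s=r.sense();R=np.array(s["ee_rot"]);o=R.T@(np.array(xyz)-s["tcp_pos"])*100
    y=np.degrees(np.arctan2(-R[1,0],-R[0,0]))
    print("t",s["time_s"],"tcp",np.round(s["tcp_pos"],4),"yaw",y.round(2),"F",np.round(s["wrist_force"],1),"OFFSET",o.round(2),"spin",np.radians(y-yaw).round(4))
E
python3 - <<'E'
from h import *
c=np.load("top0.npz")
for x,y in((150,98),(150,94),(150,90)):
    print("plunger tip dock",todock(Z(c,330+(x+.5)/4-.5,105+(y+.5)/4-.5,.016))*1e3)
w=cloud(c)
for n,(x0,x1,y0,y1) in {"cass":(.36,.56,.2,.48),"dock":(.35,.75,-.15,.12),"way":(.25,.6,-.5,.45)}.items():
    m=(w[...,0]>x0)&(w[...,0]<x1)&(w[...,1]>y0)&(w[...,1]<y1);print(n,w[m][:,2].max())
go([.42,-.25,.25],22.5)
go([.457,.3265,.051],22.5)
E
```

```text
plunger tip dock [128.90073306   0.32470404]
plunger tip dock [ 1.31019231e+02 -3.10131206e-02]
plunger tip dock [133.13820923  -0.38681095]
cass 0.07910270743753842
dock 1.0530037954242737
way 1.0530037954242737
t 0.1 tcp [ 0.2187 -0.5849  0.2436] yaw 20.49 F [ 0.1 -0.3 -0.3] OFFSET [-30.58  24.33  -0.6 ] spin -0.035
t 0.1 tcp [ 0.2187 -0.5849  0.2436] yaw 20.49 F [ 0.1 -0.3 -0.3] OFFSET [-54.23  77.    19.4 ] spin -0.035
```

Emit:
{"fn": "apply_moves", "kwargs": {
  "plan": [
    {"grip": 1,"offset": [-5,2,0],"spin": 0},
    {"grip": 1,"offset": [-9,5,0],"spin": 0},
    {"grip": 1,"offset": [-13,8.5,0],"spin": 0},
    {"grip": 1,"offset": [-17,12,0],"spin": 0},
    {"grip": 1,"offset": [-20.5,16,0],"spin": -0.035}
  ]
}}

```text
time_s: 0.6
tcp_pos: [0.3508, -0.3741, 0.244]
ee_rot: [[-0.924, -0.383, -0.0], [-0.383, 0.924, 0.0], [0.0, 0.0, -1.0]]
wrist_force: [1.3, -0.2, -0.2]
gripper_width: 1.001
gripper_force: 0.0
```

Emit:
{"fn": "apply_moves", "kwargs": {
  "plan": [
    {"grip": 1,"offset": [-3.3,4,0],"spin": 0},
    {"grip": 1,"offset": [-5.6,8,0],"spin": 0},
    {"grip": 1,"offset": [-8,12,0],"spin": 0},
    {"grip": 1,"offset": [-10.5,16,0],"spin": 0},
    {"grip": 1,"offset": [-12.5,20,0],"spin": 0}
  ]
}}

```text
time_s: 1.1
tcp_pos: [0.3889, -0.1414, 0.2444]
ee_rot: [[-0.924, -0.383, 0.0], [-0.383, 0.924, 0.0], [-0.0, 0.0, -1.0]]
wrist_force: [1.3, -0.1, -0.3]
gripper_width: 0.999
gripper_force: 0.0
```

Emit:
{"fn": "apply_moves", "kwargs": {
  "plan": [
    {"grip": 1,"offset": [-2,4,0],"spin": 0},
    {"grip": 1,"offset": [-4,8,0],"spin": 0},
    {"grip": 1,"offset": [-6,12,0],"spin": 0},
    {"grip": 1,"offset": [-8,16,0],"spin": 0},
    {"grip": 1,"offset": [-10,20,0],"spin": 0}
  ]
}}

```text
time_s: 1.6
tcp_pos: [0.4042, 0.0815, 0.2446]
ee_rot: [[-0.924, -0.383, 0.0], [-0.383, 0.924, 0.0], [-0.0, 0.0, -1.0]]
wrist_force: [0.8, 0.3, -0.7]
gripper_width: 0.996
gripper_force: 0.0
```

```bash
python3 -c "
from h import *
go([.457,.3265,.051],22.5)"
```

```text
t 1.6 tcp [0.4042 0.0815 0.2446] yaw 22.53 F [ 0.8  0.3 -0.7] OFFSET [-14.26  20.6   19.36] spin 0.0006
```

Emit:
{"fn": "apply_moves", "kwargs": {
  "plan": [
    {"grip": 1,"offset": [-3,4,0],"spin": 0},
    {"grip": 1,"offset": [-6,8,0],"spin": 0},
    {"grip": 1,"offset": [-9,12,2],"spin": 0},
    {"grip": 1,"offset": [-12,16,5],"spin": 0},
    {"grip": 1,"offset": [-13.8,19.8,9],"spin": 0}
  ]
}}

```text
time_s: 2.1
tcp_pos: [0.4562, 0.3036, 0.1674]
ee_rot: [[-0.924, -0.383, 0.002], [-0.383, 0.924, 0.002], [-0.003, 0.001, -1.0]]
wrist_force: [0.9, 0.2, 0.5]
gripper_width: 0.997
gripper_force: 0.0
```

Emit:
{"fn": "apply_moves", "kwargs": {
  "plan": [
    {"grip": 1,"offset": [0,0,0],"spin": 0},
    {"grip": 1,"offset": [0,0,0],"spin": 0}
  ]
}}

```text
time_s: 2.3
tcp_pos: [0.4545, 0.3008, 0.1661]
ee_rot: [[-0.923, -0.384, -0.002], [-0.384, 0.923, -0.003], [0.003, -0.002, -1.0]]
wrist_force: [-0.9, 0.1, 0.0]
gripper_width: 1.002
gripper_force: 0.0
```

```bash
python3 - <<'E'
from h import *
go([.457,.3265,.051],22.5)
for n in("top","scene"):
    c=r.capture(n); np.savez(n+"1.npz",**c)
    o=c["img"][160:290,150:290] if n=="top" else c["img"][190:350,180:380]
    cv2.imwrite(f"pics/{n}1.png",cv2.resize(o,None,fx=4 if n=="top" else 3.5,fy=4 if n=="top" else 3.5,interpolation=cv2.INTER_CUBIC))
E
```

```text
t 2.3 tcp [0.4545 0.3008 0.1661] yaw 22.58 F [-0.9  0.1  0. ] OFFSET [-1.25  2.3  11.5 ] spin 0.0014
```

View pics/scene1.png

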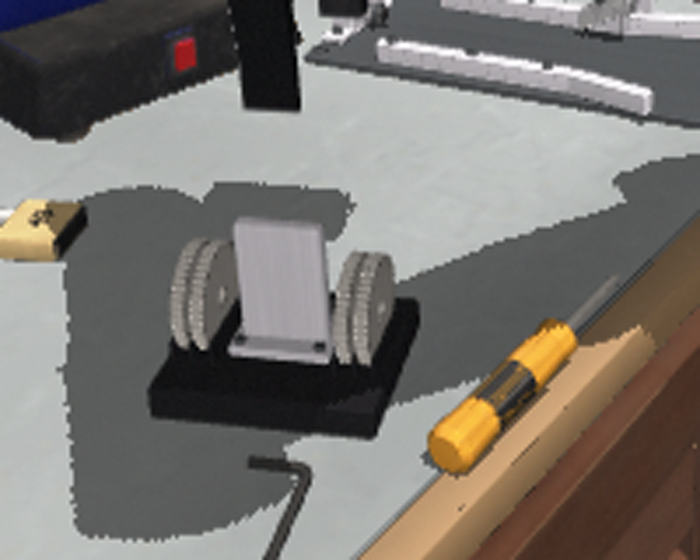

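The cassette stands untouched below the gripper with its plate clear; the open finger is seen at (265,60) in the crop. I'll line up and then go down.

Emit:
{"fn": "apply_moves", "kwargs": {
  "plan": [
    {"grip": 1,"offset": [-0.6,1.2,0.5],"spin": 0},
    {"grip": 1,"offset": [-1.25,2.3,1],"spin": 0},
    {"grip": 1,"offset": [-1.25,2.3,3],"spin": 0},
    {"grip": 1,"offset": [-1.25,2.3,5],"spin": 0},
    {"grip": 1,"offset": [-1.25,2.3,5],"spin": 0}
  ]
}}

```text
time_s: 2.9
tcp_pos: [0.4568, 0.326, 0.1153]
ee_rot: [[-0.924, -0.382, -0.004], [-0.382, 0.924, -0.003], [0.005, -0.002, -1.0]]
wrist_force: [-0.3, -0.8, -0.5]
gripper_width: 1.0
gripper_force: 0.0
```

```bash
python3 - <<'E'
from h import *
go([.457,.3265,.051],22.5)
E
```

```text
t 2.9 tcp [0.4568 0.326  0.1153] yaw 22.46 F [-0.3 -0.8 -0.5] OFFSET [-0.07  0.05  6.43] spin -0.0006
```

Emit:
{"fn": "apply_moves", "kwargs": {
  "plan": [
    {"grip": 1,"offset": [0,0,2],"spin": 0},
    {"grip": 1,"offset": [0,0,4],"spin": 0},
    {"grip": 1,"offset": [0,0,5.5],"spin": 0},
    {"grip": 1,"offset": [0,0,6.4],"spin": 0},
    {"grip": 1,"offset": [0,0,6.4],"spin": 0}
  ]
}}

```text
time_s: 3.4
tcp_pos: [0.4579, 0.3268, 0.0533]
ee_rot: [[-0.924, -0.383, -0.001], [-0.383, 0.924, -0.001], [0.001, -0.001, -1.0]]
wrist_force: [-0.2, 1.1, 0.9]
gripper_width: 1.001
gripper_force: 0.0
```

Emit:
{"fn": "apply_moves", "kwargs": {
  "plan": [
    {"grip": 0.5,"offset": [0,0,0],"spin": 0},
    {"grip": 0.2,"offset": [0,0,0],"spin": 0},
    {"grip": 0,"offset": [0,0,0],"spin": 0},
    {"grip": 0,"offset": [0,0,0],"spin": 0},
    {"grip": 0,"offset": [0,0,0],"spin": 0}
  ]
}}

```text
time_s: 3.9
tcp_pos: [0.458, 0.3269, 0.054]
ee_rot: [[-0.924, -0.383, 0.0], [-0.383, 0.924, 0.0], [-0.001, 0.0, -1.0]]
wrist_force: [0.2, 0.3, 0.1]
gripper_width: 0.633
gripper_force: 0.0
```

Emit:
{"fn": "apply_moves", "kwargs": {
  "plan": [
    {"grip": 0,"offset": [0,0,0],"spin": 0},
    {"grip": 0,"offset": [0,0,0],"spin": 0},
    {"grip": 0,"offset": [0,0,0],"spin": 0},
    {"grip": 0,"offset": [0,0,0],"spin": 0},
    {"grip": 0,"offset": [0,0,0],"spin": 0}
  ]
}}

```text
time_s: 4.4
tcp_pos: [0.4579, 0.3268, 0.0536]
ee_rot: [[-0.924, -0.383, -0.0], [-0.383, 0.924, -0.0], [0.0, -0.0, -1.0]]
wrist_force: [0.6, 0.8, 0.0]
gripper_width: 0.174
gripper_force: 0.0
```

Emit:
{"fn": "apply_moves", "kwargs": {
  "plan": [
    {"grip": 0,"offset": [0,0,0],"spin": 0},
    {"grip": 0,"offset": [0,0,0],"spin": 0},
    {"grip": 0,"offset": [0,0,0],"spin": 0},
    {"grip": 0,"offset": [0,0,0],"spin": 0}
  ]
}}

```text
time_s: 4.8
tcp_pos: [0.4579, 0.3268, 0.0536]
ee_rot: [[-0.924, -0.383, -0.0], [-0.383, 0.924, -0.0], [0.0, -0.0, -1.0]]
wrist_force: [1.4, -0.1, -0.0]
gripper_width: 0.114
gripper_force: 30.0
```

Grip is good: the opening reads 9.9 mm. Next: lift.

Emit:
{"fn": "apply_moves", "kwargs": {
  "plan": [
    {"grip": 0,"offset": [0,0,-1.5],"spin": 0},
    {"grip": 0,"offset": [0,0,-3.5],"spin": 0},
    {"grip": 0,"offset": [0,0,-5.5],"spin": 0},
    {"grip": 0,"offset": [0,0,-7],"spin": 0},
    {"grip": 0,"offset": [0,0,-7],"spin": 0}
  ]
}}

```text
time_s: 5.3
tcp_pos: [0.4581, 0.3273, 0.1246]
ee_rot: [[-0.924, -0.383, 0.001], [-0.383, 0.924, 0.002], [-0.002, 0.002, -1.0]]
wrist_force: [0.3, -0.0, -5.6]
gripper_width: 0.113
gripper_force: 30.0
```

```bash
python3 - <<'E'
from h import *
print(r.sense()["gripper_width"],dock(-.094))
go([*dock(-.094),.12],9.6)
E
```

```text
0.11299748096932992 [ 0.43061637 -0.03287626]
t 5.3 tcp [0.4581 0.3273 0.1246] yaw 22.5 F [ 0.3 -0.  -5.6] OFFSET [ 16.32 -32.23   0.38] spin 0.2251
```

Emit:
{"fn": "apply_moves", "kwargs": {
  "plan": [
    {"grip": 0,"offset": [0.8,-1.6,0],"spin": 0.02},
    {"grip": 0,"offset": [2.4,-4.6,0],"spin": 0.05},
    {"grip": 0,"offset": [4,-7.8,0],"spin": 0.1},
    {"grip": 0,"offset": [5.6,-11,0],"spin": 0.15},
    {"grip": 0,"offset": [7.2,-14.2,0],"spin": 0.2}
  ]
}}

```text
time_s: 5.8
tcp_pos: [0.4438, 0.1653, 0.1218]
ee_rot: [[-0.982, -0.189, -0.004], [-0.189, 0.982, -0.002], [0.004, -0.001, -1.0]]
wrist_force: [1.4, 0.1, -5.0]
gripper_width: 0.11
gripper_force: 30.0
```

```bash
python3 - <<'E'
from h import *
go([*dock(-.094),.12],9.6)
E
```

```text
t 5.8 tcp [0.4438 0.1653 0.1218] yaw 10.88 F [ 1.4  0.1 -5. ] OFFSET [  5.03 -19.22   0.23] spin 0.0223
```

Emit:
{"fn": "apply_moves", "kwargs": {
  "plan": [
    {"grip": 0,"offset": [0.9,-3.5,0],"spin": 0.01},
    {"grip": 0,"offset": [1.9,-7.2,0],"spin": 0.02},
    {"grip": 0,"offset": [2.9,-11,0],"spin": 0.022},
    {"grip": 0,"offset": [3.9,-14.8,0],"spin": 0.022},
    {"grip": 0,"offset": [4.6,-17.5,0],"spin": 0.022}
  ]
}}

```text
time_s: 6.3
tcp_pos: [0.4312, -0.0153, 0.122]
ee_rot: [[-0.986, -0.167, -0.005], [-0.167, 0.986, -0.001], [0.005, -0.0, -1.0]]
wrist_force: [0.6, 0.4, -5.6]
gripper_width: 0.112
gripper_force: 30.0
```

Emit:
{"fn": "apply_moves", "kwargs": {
  "plan": [
    {"grip": 0,"offset": [0.2,-0.6,0.5],"spin": 0},
    {"grip": 0,"offset": [0.3,-1,1.5],"spin": 0},
    {"grip": 0,"offset": [0.3,-1,2.5],"spin": 0},
    {"grip": 0,"offset": [0.3,-1,2.5],"spin": 0}
  ]
}}

```text
time_s: 6.7
tcp_pos: [0.4313, -0.0228, 0.0965]
ee_rot: [[-0.985, -0.17, -0.005], [-0.17, 0.985, -0.001], [0.005, -0.0, -1.0]]
wrist_force: [0.2, 0.5, -5.8]
gripper_width: 0.113
gripper_force: 30.0
```

```bash
python3 - <<'E'
from h import *
go([*dock(-.094),.0596],9.6)
out=[]
c=r.capture("top"); np.savez("top2.npz",**c)
cv2.imwrite("pics/top2.png",cv2.resize(c["img"][100:270,310:450],None,fx=3.5,fy=3.5,interpolation=cv2.INTER_CUBIC))
c=r.capture("scene"); np.savez("scene2.npz",**c)
cv2.imwrite("pics/scene2.png",cv2.resize(c["img"][110:250,230:430],None,fx=4,fy=4,interpolation=cv2.INTER_CUBIC))
E
```

```text
t 6.7 tcp [ 0.4313 -0.0228  0.0965] yaw 9.79 F [ 0.2  0.5 -5.8] OFFSET [ 0.22 -0.98  3.69] spin 0.0034
```

View pics/top2.png

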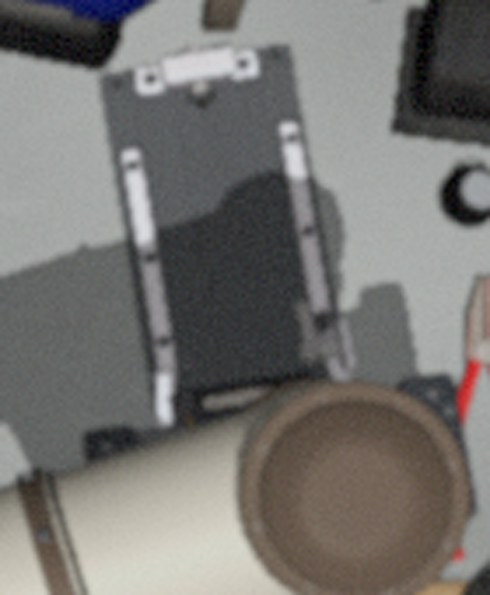

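View pics/scene2.png

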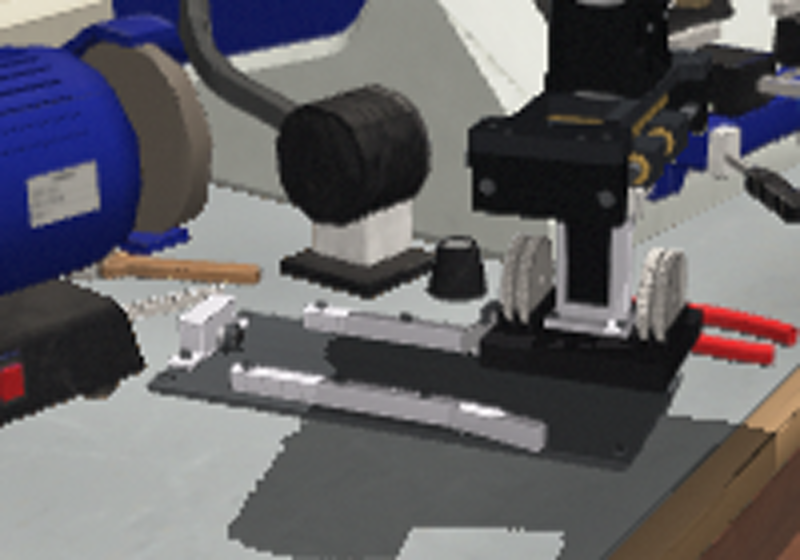

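The top crop shows the cassette's front edge with its wheels at about (245,398), hovering between the flares. The scene crop shows it level above the plate with the catch at (490,325) clear. I'll check the cassette's offset in the hand from depth.

```bash
python3 - <<'E'
from h import *
c=np.load("top2.npz");w=cloud(c)
m=np.zeros((400,640),bool);m[190:240,345:415]=1
tcp=todock([.4313,-.0228])*1e3;print("tcp dock",tcp)
for lo,hi in((.05,.066),(.085,.108)):
    k=m&(w[...,2]>lo)&(w[...,2]<hi);p=np.array([todock(q)*1e3 for q in w[k]])
    if len(p): print(len(p),p.min(0),p.max(0),np.median(w[k][:,2]),"p2/98 y",np.percentile(p[:,1],[2,98]))
# fresh catch-side view from scene: cassette left side face
c=np.load("scene2.npz");w=cloud(c)
m=np.zeros((400,640),bool);m[180:215,340:410]=1
k=m&(w[...,2]>.044)&(w[...,2]<.057);p=np.array([todock(q)*1e3 for q in w[k]])
print("scene",len(p),np.percentile(p,[2,50,98],axis=0))
for x0 in(-130,-110,-90,-70,-55):
    q=p[abs(p[:,0]-x0)<8,1]; print(x0,len(q),np.median(q))
E
```

```text
tcp dock [-91.64554039   9.82114689]
136 [-60.5902445  -31.12941169] [-42.69863642  52.53596162] 0.05765981237365199 p2/98 y [-29.13127088  51.91059051]
53 [-54.47669113  -3.24644698] [-47.70427192  33.43789185] 0.09793758038050135 p2/98 y [-0.8328582  32.18284257]
scene 291 [[-141.61531995  -19.8800237 ]
 [-102.53547173   51.41841899]
 [ -44.99807442   54.42553152]]
-130 41 51.15267699222409
-110 45 52.024812971244
-90 38 52.00536417831219
-70 39 52.38328555421306
-55 36 51.68309241593205
```

Emit:
{"fn": "apply_moves", "kwargs": {
  "plan": [
    {"grip": 0,"offset": [0.1,-0.5,0],"spin": 0.003},
    {"grip": 0,"offset": [0.1,-1.03,0.2],"spin": 0.003},
    {"grip": 0,"offset": [0.1,-1.03,1.5],"spin": 0.003},
    {"grip": 0,"offset": [0.1,-1.03,2.8],"spin": 0.003},
    {"grip": 0,"offset": [0.1,-1.03,3.3],"spin": 0.003}
  ]
}}

```text
time_s: 7.3
tcp_pos: [0.4331, -0.0336, 0.0649]
ee_rot: [[-0.986, -0.167, -0.002], [-0.167, 0.986, -0.0], [0.002, -0.0, -1.0]]
wrist_force: [0.3, -0.1, -5.4]
gripper_width: 0.113
gripper_force: 30.0
```

Emit:
{"fn": "apply_moves", "kwargs": {
  "plan": [
    {"grip": 0,"offset": [0,0,0.1],"spin": 0},
    {"grip": 0,"offset": [0,0,0.2],"spin": 0},
    {"grip": 0,"offset": [0,0,0.25],"spin": 0},
    {"grip": 0,"offset": [0,0,0.25],"spin": 0}
  ]
}}

```text
time_s: 7.7
tcp_pos: [0.4339, -0.0331, 0.0635]
ee_rot: [[-0.986, -0.167, 0.001], [-0.167, 0.986, 0.0], [-0.001, 0.0, -1.0]]
wrist_force: [-0.6, -0.7, -5.4]
gripper_width: 0.115
gripper_force: 30.0
```

```bash
python3 - <<'E'
from h import *
go([*dock(-.093,-.0005),.0596],9.6);print(todock(r.sense()["tcp_pos"])*1e3)
E
```

```text
t 7.7 tcp [ 0.4339 -0.0331  0.0635] yaw 9.62 F [-0.6 -0.7 -5.4] OFFSET [0.22 0.03 0.39] spin 0.0004
[-90.76810095  -0.78487129]
```

Emit:
{"fn": "apply_moves", "kwargs": {
  "plan": [
    {"grip": 0,"offset": [0.3,0.03,0],"spin": 0},
    {"grip": 0,"offset": [0.3,0.03,0.15],"spin": 0},
    {"grip": 0,"offset": [0.3,0.03,0.3],"spin": 0},
    {"grip": 0,"offset": [0.3,0.03,0.35],"spin": 0},
    {"grip": 0,"offset": [0.3,0.03,0.35],"spin": 0}
  ]
}}

```text
time_s: 8.2
tcp_pos: [0.4306, -0.0334, 0.0596]
ee_rot: [[-0.986, -0.167, -0.0], [-0.167, 0.986, -0.0], [0.0, -0.0, -1.0]]
wrist_force: [-0.6, 0.5, -5.2]
gripper_width: 0.112
gripper_force: 30.0
```

Emit:
{"fn": "apply_moves", "kwargs": {
  "plan": [
    {"grip": 0,"offset": [0,0,0.05],"spin": 0},
    {"grip": 0,"offset": [0,0,0.05],"spin": 0}
  ]
}}

```text
time_s: 8.4
tcp_pos: [0.4307, -0.0334, 0.0595]
ee_rot: [[-0.986, -0.167, 0.0], [-0.167, 0.986, -0.0], [-0.0, -0.0, -1.0]]
wrist_force: [-1.5, 0.8, 1.3]
gripper_width: 0.112
gripper_force: 30.0
```

Contact with the plate. Now sliding in.

Emit:
{"fn": "apply_moves", "kwargs": {
  "plan": [
    {"grip": 0,"offset": [-0.3,0,0],"spin": 0},
    {"grip": 0,"offset": [-0.7,0,0],"spin": 0},
    {"grip": 0,"offset": [-1.1,0,0],"spin": 0},
    {"grip": 0,"offset": [-1.5,0,0],"spin": 0},
    {"grip": 0,"offset": [-1.7,0,0],"spin": 0}
  ]
}}

```text
time_s: 8.9
tcp_pos: [0.4464, -0.0311, 0.0595]
ee_rot: [[-0.986, -0.167, -0.002], [-0.167, 0.986, -0.001], [0.002, -0.0, -1.0]]
wrist_force: [-6.5, -0.0, 7.3]
gripper_width: 0.113
gripper_force: 30.0
```

Emit:
{"fn": "apply_moves", "kwargs": {
  "plan": [
    {"grip": 0,"offset": [-0.2,0,0],"spin": 0},
    {"grip": 0,"offset": [-0.4,0,0],"spin": 0},
    {"grip": 0,"offset": [-0.6,0,0],"spin": 0},
    {"grip": 0,"offset": [-0.8,0,0],"spin": 0}
  ]
}}

```text
time_s: 9.3
tcp_pos: [0.4516, -0.0305, 0.0596]
ee_rot: [[-0.986, -0.166, -0.008], [-0.166, 0.986, -0.002], [0.008, -0.001, -1.0]]
wrist_force: [-10.6, -0.4, 13.6]
gripper_width: 0.11
gripper_force: 30.0
```

```bash
python3 - <<'E'
from h import *
s=r.sense();a=np.radians(DY);print(todock(s["tcp_pos"])*1e3,s["tcp_pos"][2],"F dock",s["wrist_force"][:2]@np.array([[np.cos(a),-np.sin(a)],[np.sin(a),np.cos(a)]]),s["moment"])
E
```

```text
[-72.88707146  -1.13292935] 0.059551907793575345 F dock [-10.56187229   1.33064357] [-2.70502013e-01  3.23187181e+00  2.53882891e-04]
```

Emit:
{"fn": "apply_moves", "kwargs": {
  "plan": [
    {"grip": 0,"offset": [0,0,-0.05],"spin": 0},
    {"grip": 0,"offset": [0,0,-0.05],"spin": 0}
  ]
}}

```text
time_s: 9.5
tcp_pos: [0.4537, -0.0298, 0.0595]
ee_rot: [[-0.986, -0.166, -0.004], [-0.166, 0.986, -0.001], [0.004, -0.0, -1.0]]
wrist_force: [-7.0, -0.1, 4.8]
gripper_width: 0.113
gripper_force: 30.0
```

```bash
cat >> h.py <<'E'
def st():
    s=r.sense();a=np.radians(DY);R=s["ee_rot"]
    print("t",round(s["time_s"],1),"dock",(todock(s["tcp_pos"])*1e3).round(2),"z",round(s["tcp_pos"][2]*1e3,2),"F",(s["wrist_force"][:2]@np.array([[np.cos(a),-np.sin(a)],[np.sin(a),np.cos(a)]])).round(1),round(s["wrist_force"][2],1),"M",np.round(s["moment"],2),"tilt",np.round(np.array(R)[2],4))
E
python3 - <<'E'
from h import *
st()
c=r.capture("scene"); np.savez("scene3.npz",**c)
cv2.imwrite("pics/scene3.png",cv2.resize(c["img"][140:240,270:430],None,fx=5,fy=5,interpolation=cv2.INTER_CUBIC))
E
```

```text
t 9.5 dock [-70.74  -0.81] z 59.46 F [-6.9  1.1] 4.8 M [-0.27  1.69  0.01] tilt [ 3.7e-03 -3.0e-04 -1.0e+00]
```

View pics/scene3.png

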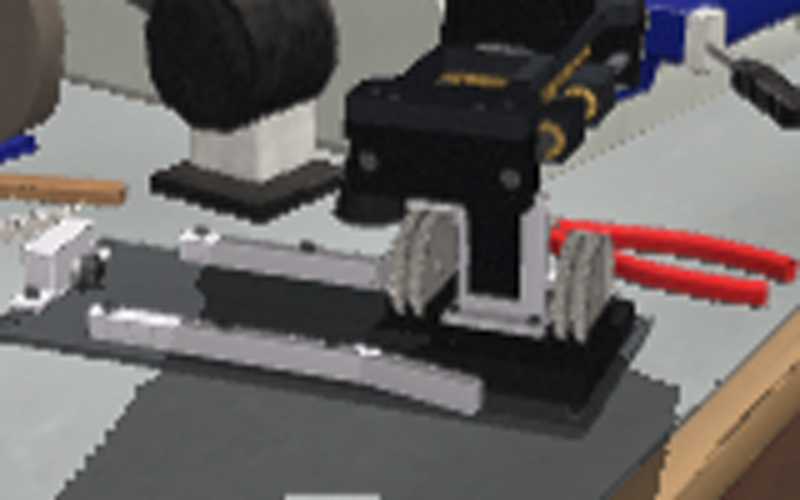

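The cassette sits flat in the flare with its front at the catch. The force came from my own downward press, so I'll lift a touch more and go on.

Emit:
{"fn": "apply_moves", "kwargs": {
  "plan": [
    {"grip": 0,"offset": [0,0,-0.03],"spin": 0},
    {"grip": 0,"offset": [-0.15,0,-0.03],"spin": 0},
    {"grip": 0,"offset": [-0.3,0,-0.03],"spin": 0},
    {"grip": 0,"offset": [-0.45,0,-0.03],"spin": 0},
    {"grip": 0,"offset": [-0.6,0,-0.03],"spin": 0}
  ]
}}

```text
time_s: 10.05
tcp_pos: [0.4613, -0.0282, 0.0596]
ee_rot: [[-0.986, -0.167, -0.0], [-0.167, 0.986, -0.0], [0.0, 0.0, -1.0]]
wrist_force: [-2.4, -1.0, -3.3]
gripper_width: 0.117
gripper_force: 30.0
```

```bash
python3 -c "
from h import *
st()"
```

```text
t 10.1 dock [-62.94  -0.48] z 59.59 F [-2.5 -0.6] -3.3 M [-0.18  0.89  0.02] tilt [ 3.e-04  0.e+00 -1.e+00]
```

Emit:
{"fn": "apply_moves", "kwargs": {
  "plan": [
    {"grip": 0,"offset": [-0.3,0,0],"spin": 0},
    {"grip": 0,"offset": [-0.7,0,0],"spin": 0},
    {"grip": 0,"offset": [-1.1,0,0],"spin": 0},
    {"grip": 0,"offset": [-1.5,0,0],"spin": 0},
    {"grip": 0,"offset": [-1.9,0,0],"spin": 0}
  ]
}}

```text
time_s: 10.55
tcp_pos: [0.4807, -0.0248, 0.0599]
ee_rot: [[-0.986, -0.167, 0.001], [-0.167, 0.986, 0.0], [-0.001, 0.0, -1.0]]
wrist_force: [0.4, 0.6, -5.4]
gripper_width: 0.113
gripper_force: 30.0
```

```bash
python3 -c "
from h import *
st()"
```

```text
t 10.6 dock [-43.26  -0.42] z 59.9 F [0.5 0.6] -5.4 M [-0.04  0.12  0.07] tilt [-9.e-04  1.e-04 -1.e+00]
```

Emit:
{"fn": "apply_moves", "kwargs": {
  "plan": [
    {"grip": 0,"offset": [-0.3,0,0.04],"spin": 0},
    {"grip": 0,"offset": [-0.8,0,0.04],"spin": 0},
    {"grip": 0,"offset": [-1.3,0,0.04],"spin": 0},
    {"grip": 0,"offset": [-1.8,0,0.04],"spin": 0},
    {"grip": 0,"offset": [-2.2,0,0.04],"spin": 0}
  ]
}}

```text
time_s: 11.05
tcp_pos: [0.5018, -0.0214, 0.0596]
ee_rot: [[-0.986, -0.167, -0.001], [-0.167, 0.986, -0.0], [0.001, -0.0, -1.0]]
wrist_force: [-1.8, -0.1, -1.4]
gripper_width: 0.114
gripper_force: 30.0
```

```bash
python3 -c "
from h import *
st()"
```

```text
t 11.1 dock [-21.93  -0.58] z 59.55 F [-1.8  0.2] -1.4 M [-0.2   1.18 -0.01] tilt [ 8.e-04 -2.e-04 -1.e+00]
```

Emit:
{"fn": "apply_moves", "kwargs": {
  "plan": [
    {"grip": 0,"offset": [-0.5,0,0],"spin": 0},
    {"grip": 0,"offset": [-1,0,0],"spin": 0},
    {"grip": 0,"offset": [-1.5,0,0],"spin": 0},
    {"grip": 0,"offset": [-2,0,0],"spin": 0},
    {"grip": 0,"offset": [-2.5,0,0],"spin": 0}
  ]
}}

```text
time_s: 11.55
tcp_pos: [0.5264, -0.0172, 0.0595]
ee_rot: [[-0.986, -0.167, -0.001], [-0.167, 0.986, -0.0], [0.001, -0.0, -1.0]]
wrist_force: [-4.8, -0.0, 0.2]
gripper_width: 0.116
gripper_force: 30.0
```

Emit:
{"fn": "apply_moves", "kwargs": {
  "plan": [
    {"grip": 0,"offset": [-0.5,0,0],"spin": 0},
    {"grip": 0,"offset": [-1,0,0],"spin": 0},
    {"grip": 0,"offset": [-1.5,0,0],"spin": 0},
    {"grip": 0,"offset": [-2,0,0],"spin": 0},
    {"grip": 0,"offset": [-2.5,0,0],"spin": 0}
  ]
}}

```text
time_s: 12.05
tcp_pos: [0.5512, -0.013, 0.0595]
ee_rot: [[-0.986, -0.167, -0.0], [-0.167, 0.986, -0.0], [0.0, -0.0, -1.0]]
wrist_force: [-5.6, -0.9, 1.5]
gripper_width: 0.112
gripper_force: 30.0
```

```bash
python3 -c "
from h import *
st()"
```

```text
t 12.1 dock [28.16 -0.55] z 59.53 F [-5.7  0. ] 1.5 M [-0.29  1.88 -0.08] tilt [ 4.e-04 -0.e+00 -1.e+00]
```

Emit:
{"fn": "apply_moves", "kwargs": {
  "plan": [
    {"grip": 0,"offset": [-0.4,0,-0.02],"spin": 0},
    {"grip": 0,"offset": [-0.9,0,-0.02],"spin": 0},
    {"grip": 0,"offset": [-1.4,0,-0.02],"spin": 0},
    {"grip": 0,"offset": [-1.8,0,-0.02],"spin": 0},
    {"grip": 0,"offset": [-2.2,0,-0.02],"spin": 0}
  ]
}}

```text
time_s: 12.55
tcp_pos: [0.573, -0.0092, 0.0596]
ee_rot: [[-0.986, -0.167, 0.0], [-0.167, 0.986, 0.0], [-0.0, 0.0, -1.0]]
wrist_force: [-3.2, -0.8, -1.9]
gripper_width: 0.113
gripper_force: 30.0
```

Emit:
{"fn": "apply_moves", "kwargs": {
  "plan": [
    {"grip": 0,"offset": [-0.2,0,0],"spin": 0},
    {"grip": 0,"offset": [-0.4,0,0],"spin": 0},
    {"grip": 0,"offset": [-0.6,0,0],"spin": 0},
    {"grip": 0,"offset": [-0.8,0,0],"spin": 0}
  ]
}}

```text
time_s: 12.95
tcp_pos: [0.5809, -0.0079, 0.0597]
ee_rot: [[-0.986, -0.167, 0.001], [-0.167, 0.986, 0.0], [-0.001, 0.0, -1.0]]
wrist_force: [-1.7, -0.5, -3.1]
gripper_width: 0.11
gripper_force: 30.0
```

```bash
python3 -c "
from h import *
st()"
```

```text
t 12.9 dock [58.38 -0.45] z 59.75 F [-1.7 -0.2] -3.1 M [-0.14  0.66 -0.01] tilt [-1.1e-03  1.0e-04 -1.0e+00]
```

Emit:
{"fn": "apply_moves", "kwargs": {
  "plan": [
    {"grip": 0,"offset": [-0.1,0,0],"spin": 0},
    {"grip": 0,"offset": [-0.2,0,0],"spin": 0},
    {"grip": 0,"offset": [-0.3,0,0],"spin": 0},
    {"grip": 0,"offset": [-0.4,0,0],"spin": 0},
    {"grip": 0,"offset": [-0.5,0,0],"spin": 0}
  ]
}}

```text
time_s: 13.45
tcp_pos: [0.5856, -0.0071, 0.0597]
ee_rot: [[-0.986, -0.167, 0.0], [-0.167, 0.986, 0.0], [-0.0, 0.0, -1.0]]
wrist_force: [-1.7, 0.4, -3.1]
gripper_width: 0.114
gripper_force: 30.0
```

```bash
python3 - <<'E'
from h import *
st()
c=r.capture("scene"); np.savez("scene4.npz",**c)
cv2.imwrite("pics/scene4.png",cv2.resize(c["img"][130:230,240:380],None,fx=5.5,fy=5.5,interpolation=cv2.INTER_CUBIC))
E
```

```text
t 13.4 dock [63.07 -0.47] z 59.69 F [-1.6  0.7] -3.1 M [-0.06  0.43 -0.01] tilt [-3.e-04  1.e-04 -1.e+00]
```

View pics/scene4.png

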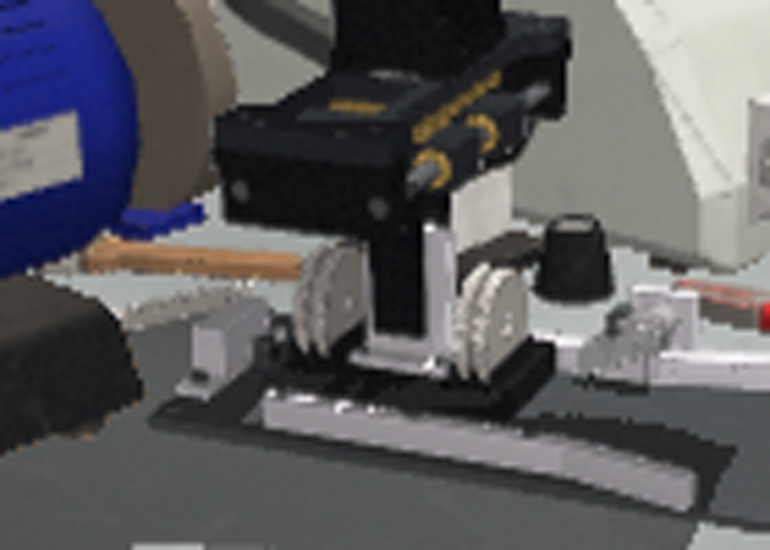

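The cassette is level between the guides, with its front close to the plunger at (265,345). The catch at (630,335) is now behind its rear edge. I'll go on in fine steps, watching the force.

Emit:
{"fn": "apply_moves", "kwargs": {
  "plan": [
    {"grip": 0,"offset": [-0.08,0,0],"spin": 0},
    {"grip": 0,"offset": [-0.16,0,0],"spin": 0},
    {"grip": 0,"offset": [-0.24,0,0],"spin": 0},
    {"grip": 0,"offset": [-0.32,0,0],"spin": 0},
    {"grip": 0,"offset": [-0.4,0,0],"spin": 0}
  ]
}}

```text
time_s: 14.0
tcp_pos: [0.5895, -0.0065, 0.0597]
ee_rot: [[-0.986, -0.167, 0.0], [-0.167, 0.986, 0.0], [-0.0, 0.0, -1.0]]
wrist_force: [-1.1, 0.5, -3.8]
gripper_width: 0.115
gripper_force: 30.0
```

Emit:
{"fn": "apply_moves", "kwargs": {
  "plan": [
    {"grip": 0,"offset": [-0.05,0,0],"spin": 0},
    {"grip": 0,"offset": [-0.1,0,0],"spin": 0},
    {"grip": 0,"offset": [-0.15,0,0],"spin": 0},
    {"grip": 0,"offset": [-0.2,0,0],"spin": 0},
    {"grip": 0,"offset": [-0.25,0,0],"spin": 0}
  ]
}}

```text
time_s: 14.5
tcp_pos: [0.5919, -0.0061, 0.0597]
ee_rot: [[-0.986, -0.167, 0.0], [-0.167, 0.986, 0.0], [-0.0, 0.0, -1.0]]
wrist_force: [-1.4, -0.9, -4.0]
gripper_width: 0.113
gripper_force: 30.0
```

Emit:
{"fn": "apply_moves", "kwargs": {
  "plan": [
    {"grip": 0,"offset": [-0.05,0,0],"spin": 0},
    {"grip": 0,"offset": [-0.1,0,0],"spin": 0},
    {"grip": 0,"offset": [-0.15,0,0],"spin": 0},
    {"grip": 0,"offset": [-0.2,0,0],"spin": 0},
    {"grip": 0,"offset": [-0.25,0,0],"spin": 0}
  ]
}}

```text
time_s: 15.0
tcp_pos: [0.5943, -0.0057, 0.0597]
ee_rot: [[-0.986, -0.167, 0.0], [-0.167, 0.986, 0.0], [-0.0, 0.0, -1.0]]
wrist_force: [-0.8, -0.3, -4.8]
gripper_width: 0.117
gripper_force: 30.0
```

Emit:
{"fn": "apply_moves", "kwargs": {
  "plan": [
    {"grip": 0,"offset": [-0.05,0,0],"spin": 0},
    {"grip": 0,"offset": [-0.1,0,0],"spin": 0},
    {"grip": 0,"offset": [-0.15,0,0],"spin": 0},
    {"grip": 0,"offset": [-0.2,0,0],"spin": 0}
  ]
}}

```text
time_s: 15.4
tcp_pos: [0.5963, -0.0053, 0.0597]
ee_rot: [[-0.986, -0.167, 0.0], [-0.167, 0.986, 0.0], [-0.0, 0.0, -1.0]]
wrist_force: [-0.5, -0.5, -4.1]
gripper_width: 0.112
gripper_force: 30.0
```

Emit:
{"fn": "apply_moves", "kwargs": {
  "plan": [
    {"grip": 0,"offset": [-0.05,0,0.01],"spin": 0},
    {"grip": 0,"offset": [-0.1,0,0.01],"spin": 0},
    {"grip": 0,"offset": [-0.15,0,0.01],"spin": 0},
    {"grip": 0,"offset": [-0.2,0,0.01],"spin": 0}
  ]
}}

```text
time_s: 15.8
tcp_pos: [0.5981, -0.0051, 0.0597]
ee_rot: [[-0.986, -0.167, -0.0], [-0.167, 0.986, -0.0], [0.0, -0.0, -1.0]]
wrist_force: [-0.8, -0.2, -2.7]
gripper_width: 0.118
gripper_force: 30.0
```

Emit:
{"fn": "apply_moves", "kwargs": {
  "plan": [
    {"grip": 0,"offset": [-0.04,0,0],"spin": 0},
    {"grip": 0,"offset": [-0.08,0,0],"spin": 0},
    {"grip": 0,"offset": [-0.12,0,0],"spin": 0},
    {"grip": 0,"offset": [-0.16,0,0],"spin": 0}
  ]
}}

```text
time_s: 16.2
tcp_pos: [0.5996, -0.0048, 0.0596]
ee_rot: [[-0.986, -0.167, -0.001], [-0.167, 0.986, -0.0], [0.001, -0.0, -1.0]]
wrist_force: [-2.5, -0.3, -1.6]
gripper_width: 0.115
gripper_force: 30.0
```

Emit:
{"fn": "apply_moves", "kwargs": {
  "plan": [
    {"grip": 0,"offset": [-0.03,0,0],"spin": 0},
    {"grip": 0,"offset": [-0.06,0,0],"spin": 0},
    {"grip": 0,"offset": [-0.09,0,0],"spin": 0},
    {"grip": 0,"offset": [-0.12,0,0],"spin": 0}
  ]
}}

```text
time_s: 16.6
tcp_pos: [0.5997, -0.0048, 0.0595]
ee_rot: [[-0.986, -0.167, -0.003], [-0.167, 0.986, -0.001], [0.003, -0.0, -1.0]]
wrist_force: [-6.0, -0.6, 1.2]
gripper_width: 0.112
gripper_force: 30.0
```

```bash
python3 -c "
from h import *
st()"
```

```text
t 16.6 dock [77.43 -0.51] z 59.54 F [-6.   0.4] 1.2 M [-0.19  1.97  0.01] tilt [ 0.0029 -0.     -1.    ]
```

Stop touched: the TCP holds at 77.4 while the force rises. I'll press on gently until it gives.

Emit:
{"fn": "apply_moves", "kwargs": {
  "plan": [
    {"grip": 0,"offset": [-0.03,0,-0.01],"spin": 0},
    {"grip": 0,"offset": [-0.06,0,-0.02],"spin": 0},
    {"grip": 0,"offset": [-0.09,0,-0.02],"spin": 0},
    {"grip": 0,"offset": [-0.12,0,-0.02],"spin": 0},
    {"grip": 0,"offset": [-0.12,0,-0.02],"spin": 0}
  ]
}}

```text
time_s: 17.1
tcp_pos: [0.5998, -0.0048, 0.0596]
ee_rot: [[-0.986, -0.166, -0.005], [-0.166, 0.986, -0.001], [0.005, 0.0, -1.0]]
wrist_force: [-8.4, -0.6, 1.7]
gripper_width: 0.114
gripper_force: 30.0
```

```bash
python3 -c "
from h import *
st()"
```

```text
t 17.1 dock [77.52 -0.54] z 59.57 F [-8.4  0.8] 1.7 M [-0.11  2.33 -0.03] tilt [ 5.2e-03  1.0e-04 -1.0e+00]
```

Emit:
{"fn": "apply_moves", "kwargs": {
  "plan": [
    {"grip": 0,"offset": [-0.03,0,-0.01],"spin": 0},
    {"grip": 0,"offset": [-0.06,0,-0.01],"spin": 0},
    {"grip": 0,"offset": [-0.09,0,-0.01],"spin": 0},
    {"grip": 0,"offset": [-0.09,0,-0.01],"spin": 0}
  ]
}}

```text
time_s: 17.5
tcp_pos: [0.5999, -0.0048, 0.0597]
ee_rot: [[-0.986, -0.166, -0.007], [-0.166, 0.986, -0.001], [0.007, 0.0, -1.0]]
wrist_force: [-10.3, -0.5, 2.4]
gripper_width: 0.115
gripper_force: 30.0
```

```bash
python3 -c "
from h import *
st()"
```

```text
t 17.5 dock [77.64 -0.52] z 59.67 F [-10.2   1.3] 2.4 M [-0.08  2.8  -0.01] tilt [ 7.e-03  1.e-04 -1.e+00]
```

Emit:
{"fn": "apply_moves", "kwargs": {
  "plan": [
    {"grip": 0,"offset": [-0.03,0,-0.01],"spin": 0},
    {"grip": 0,"offset": [-0.06,0,-0.01],"spin": 0},
    {"grip": 0,"offset": [-0.09,0,-0.01],"spin": 0},
    {"grip": 0,"offset": [-0.09,0,-0.01],"spin": 0}
  ]
}}

```text
time_s: 17.9
tcp_pos: [0.6001, -0.0048, 0.0598]
ee_rot: [[-0.986, -0.166, -0.008], [-0.166, 0.986, -0.001], [0.009, 0.0, -1.0]]
wrist_force: [-11.3, 0.7, 5.0]
gripper_width: 0.116
gripper_force: 30.0
```

```bash
python3 - <<'E'
from h import *
st()
c=r.capture("scene"); np.savez("scene5.npz",**c)
cv2.imwrite("pics/scene5.png",cv2.resize(c["img"][140:220,270:400],None,fx=6,fy=6,interpolation=cv2.INTER_CUBIC))
E
```

```text
t 17.9 dock [77.82 -0.58] z 59.75 F [-11.1   2.5] 5.0 M [-0.09  3.21  0.02] tilt [ 8.6e-03  1.0e-04 -1.0e+00]
```

View pics/scene5.png

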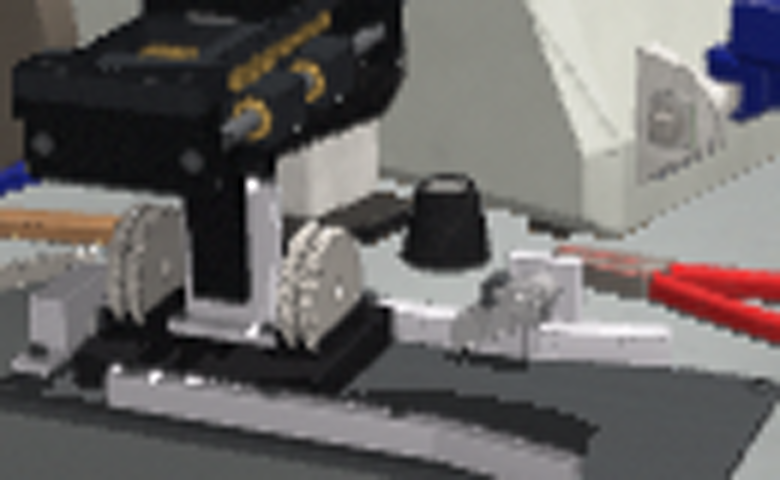

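The catch at (500,310) is down behind the cassette's rear edge at (385,330). The stop is giving slowly, but my downward press adds friction, so I'll take it off to make sure the stop carries the force.

Emit:
{"fn": "apply_moves", "kwargs": {
  "plan": [
    {"grip": 0,"offset": [0,0,-0.02],"spin": 0},
    {"grip": 0,"offset": [0,0,-0.04],"spin": 0},
    {"grip": 0,"offset": [0,0,-0.04],"spin": 0}
  ]
}}

```text
time_s: 18.25
tcp_pos: [0.6002, -0.0048, 0.0598]
ee_rot: [[-0.986, -0.166, -0.008], [-0.166, 0.986, -0.001], [0.008, 0.0, -1.0]]
wrist_force: [-10.8, 0.0, 1.3]
gripper_width: 0.113
gripper_force: 30.0
```

```bash
python3 -c "
from h import *
st()"
```

```text
t 18.2 dock [77.89 -0.57] z 59.76 F [-10.6   1.8] 1.3 M [-0.18  2.93  0.06] tilt [ 8.5e-03  1.0e-04 -1.0e+00]
```

Emit:
{"fn": "apply_moves", "kwargs": {
  "plan": [
    {"grip": 0,"offset": [-0.03,0,-0.02],"spin": 0},
    {"grip": 0,"offset": [-0.06,0,-0.03],"spin": 0},
    {"grip": 0,"offset": [-0.06,0,-0.03],"spin": 0}
  ]
}}

```text
time_s: 18.55
tcp_pos: [0.6003, -0.0048, 0.0598]
ee_rot: [[-0.986, -0.166, -0.01], [-0.166, 0.986, -0.001], [0.01, 0.0, -1.0]]
wrist_force: [-10.3, -0.7, 2.3]
gripper_width: 0.112
gripper_force: 30.0
```

```bash
python3 -c "
from h import *
st()"
```

```text
t 18.6 dock [78.04 -0.59] z 59.83 F [-10.2   1. ] 2.3 M [-0.18  3.1   0.06] tilt [ 9.6e-03  2.0e-04 -1.0e+00]
```

Emit:
{"fn": "apply_moves", "kwargs": {
  "plan": [
    {"grip": 0,"offset": [0,0,-0.02],"spin": 0},
    {"grip": 0,"offset": [0,0,-0.04],"spin": 0},
    {"grip": 0,"offset": [-0.02,0,-0.05],"spin": 0},
    {"grip": 0,"offset": [-0.02,0,-0.05],"spin": 0}
  ]
}}

```text
time_s: 18.95
tcp_pos: [0.6004, -0.0047, 0.0599]
ee_rot: [[-0.986, -0.166, -0.01], [-0.166, 0.986, -0.001], [0.01, 0.0, -1.0]]
wrist_force: [-10.6, -0.5, 0.4]
gripper_width: 0.115
gripper_force: 30.0
```

```bash
python3 -c "
from h import *
st()"
```

```text
t 18.9 dock [78.11 -0.57] z 59.86 F [-10.5   1.2] 0.4 M [-0.21  2.95  0.04] tilt [ 1.e-02  3.e-04 -1.e+00]
```

Emit:
{"fn": "apply_moves", "kwargs": {
  "plan": [
    {"grip": 0,"offset": [0,0,-0.03],"spin": 0},
    {"grip": 0,"offset": [-0.02,0,-0.05],"spin": 0},
    {"grip": 0,"offset": [-0.03,0,-0.07],"spin": 0},
    {"grip": 0,"offset": [-0.04,0,-0.07],"spin": 0}
  ]
}}

```text
time_s: 19.35
tcp_pos: [0.6005, -0.0047, 0.06]
ee_rot: [[-0.986, -0.166, -0.011], [-0.166, 0.986, -0.001], [0.011, 0.0, -1.0]]
wrist_force: [-8.7, 0.3, -2.3]
gripper_width: 0.113
gripper_force: 30.0
```

```bash
python3 -c "
from h import *
st()"
```

```text
t 19.4 dock [78.23 -0.57] z 59.95 F [-8.5  1.7] -2.3 M [-0.19  2.87  0.05] tilt [ 1.080e-02  5.000e-04 -9.999e-01]
```

Emit:
{"fn": "apply_moves", "kwargs": {
  "plan": [
    {"grip": 0,"offset": [-0.03,0,0],"spin": 0},
    {"grip": 0,"offset": [-0.06,0,-0.01],"spin": 0},
    {"grip": 0,"offset": [-0.09,0,-0.02],"spin": 0},
    {"grip": 0,"offset": [-0.12,0,-0.03],"spin": 0},
    {"grip": 0,"offset": [-0.12,0,-0.03],"spin": 0}
  ]
}}

```text
time_s: 19.85
tcp_pos: [0.6008, -0.0047, 0.06]
ee_rot: [[-0.986, -0.165, -0.013], [-0.165, 0.986, -0.002], [0.013, 0.0, -1.0]]
wrist_force: [-10.2, -0.6, -2.2]
gripper_width: 0.113
gripper_force: 30.0
```

```bash
python3 -c "
from h import *
st()"
```

```text
t 19.9 dock [78.5  -0.59] z 60.05 F [-10.1   1.2] -2.2 M [-0.2   3.27  0.03] tilt [ 1.300e-02  5.000e-04 -9.999e-01]
```

The stop has given: about 9 N on it with the hand's press off. Now I'll back off, restoring the height as the load relaxes.

Emit:
{"fn": "apply_moves", "kwargs": {
  "plan": [
    {"grip": 0,"offset": [0.15,0,0.06],"spin": 0},
    {"grip": 0,"offset": [0.3,0,0.12],"spin": 0},
    {"grip": 0,"offset": [0.45,0,0.18],"spin": 0},
    {"grip": 0,"offset": [0.6,0,0.23],"spin": 0},
    {"grip": 0,"offset": [0.8,0,0.23],"spin": 0}
  ]
}}

```text
time_s: 20.35
tcp_pos: [0.5993, -0.0048, 0.0599]
ee_rot: [[-0.986, -0.167, 0.002], [-0.167, 0.986, 0.0], [-0.002, -0.0, -1.0]]
wrist_force: [-0.1, -0.2, -3.8]
gripper_width: 0.115
gripper_force: 30.0
```

```bash
python3 -c "
from h import *
st()"
```

```text
t 20.4 dock [77.01 -0.5 ] z 59.86 F [-0.1 -0.2] -3.8 M [-0.07  0.03  0.03] tilt [-0.0025 -0.     -1.    ]
```

Now back toward the catch, 20 mm first.

Emit:
{"fn": "apply_moves", "kwargs": {
  "plan": [
    {"grip": 0,"offset": [0.4,0,0],"spin": 0},
    {"grip": 0,"offset": [0.8,0,0],"spin": 0},
    {"grip": 0,"offset": [1.2,0,0],"spin": 0},
    {"grip": 0,"offset": [1.6,0,0],"spin": 0},
    {"grip": 0,"offset": [2.0,0,0],"spin": 0}
  ]
}}

```text
time_s: 20.85
tcp_pos: [0.5785, -0.0083, 0.0599]
ee_rot: [[-0.986, -0.167, 0.0], [-0.167, 0.986, 0.0], [-0.0, 0.0, -1.0]]
wrist_force: [0.5, 0.4, -5.8]
gripper_width: 0.112
gripper_force: 30.0
```

```bash
python3 -c "
from h import *
st()"
```

```text
t 20.9 dock [55.89 -0.46] z 59.95 F [0.6 0.3] -5.8 M [-0.02 -0.02 -0.05] tilt [-4.e-04  1.e-04 -1.e+00]
```

Emit:
{"fn": "apply_moves", "kwargs": {
  "plan": [
    {"grip": 0,"offset": [0.06,0,0.02],"spin": 0},
    {"grip": 0,"offset": [0.12,0,0.03],"spin": 0},
    {"grip": 0,"offset": [0.18,0,0.03],"spin": 0},
    {"grip": 0,"offset": [0.24,0,0.03],"spin": 0},
    {"grip": 0,"offset": [0.3,0,0.03],"spin": 0}
  ]
}}

```text
time_s: 21.35
tcp_pos: [0.576, -0.0088, 0.0597]
ee_rot: [[-0.986, -0.167, 0.001], [-0.167, 0.986, 0.0], [-0.001, -0.0, -1.0]]
wrist_force: [0.5, 0.5, -5.2]
gripper_width: 0.113
gripper_force: 30.0
```

Emit:
{"fn": "apply_moves", "kwargs": {
  "plan": [
    {"grip": 0,"offset": [0.05,0,0],"spin": 0},
    {"grip": 0,"offset": [0.1,0,0],"spin": 0},
    {"grip": 0,"offset": [0.15,0,0],"spin": 0},
    {"grip": 0,"offset": [0.2,0,0],"spin": 0}
  ]
}}

```text
time_s: 21.75
tcp_pos: [0.5739, -0.0091, 0.0597]
ee_rot: [[-0.986, -0.167, 0.0], [-0.167, 0.986, 0.0], [-0.0, -0.0, -1.0]]
wrist_force: [1.1, -0.2, -4.4]
gripper_width: 0.115
gripper_force: 30.0
```

```bash
python3 -c "
from h import *
st()"
```

```text
t 21.8 dock [51.26 -0.45] z 59.74 F [ 1.  -0.4] -4.4 M [-0.01 -0.13  0.02] tilt [-5.e-04 -0.e+00 -1.e+00]
```

Emit:
{"fn": "apply_moves", "kwargs": {
  "plan": [
    {"grip": 0,"offset": [0.05,0,0],"spin": 0},
    {"grip": 0,"offset": [0.1,0,0],"spin": 0},
    {"grip": 0,"offset": [0.15,0,0],"spin": 0},
    {"grip": 0,"offset": [0.2,0,0],"spin": 0}
  ]
}}

```text
time_s: 22.15
tcp_pos: [0.5723, -0.0093, 0.0598]
ee_rot: [[-0.986, -0.167, 0.001], [-0.167, 0.986, 0.0], [-0.002, 0.0, -1.0]]
wrist_force: [1.8, 0.2, -5.8]
gripper_width: 0.113
gripper_force: 30.0
```

```bash
python3 -c "
from h import *
st()"
```

```text
t 22.1 dock [49.67 -0.42] z 59.8 F [ 1.8 -0.1] -5.8 M [ 0.18 -0.52  0.03] tilt [-0.0015  0.     -1.    ]
```

Contact with the catch begins at TCP 49.7. I'll pull a little further.

Emit:
{"fn": "apply_moves", "kwargs": {
  "plan": [
    {"grip": 0,"offset": [0.05,0,0.02],"spin": 0},
    {"grip": 0,"offset": [0.1,0,0.03],"spin": 0},
    {"grip": 0,"offset": [0.15,0,0.03],"spin": 0},
    {"grip": 0,"offset": [0.15,0,0.03],"spin": 0}
  ]
}}

```text
time_s: 22.55
tcp_pos: [0.572, -0.0093, 0.06]
ee_rot: [[-0.986, -0.168, 0.004], [-0.168, 0.986, 0.001], [-0.004, 0.0, -1.0]]
wrist_force: [4.7, 0.8, -2.8]
gripper_width: 0.114
gripper_force: 30.0
```

```bash
python3 -c "
from h import *
st()"
```

```text
t 22.6 dock [49.34 -0.32] z 59.97 F [4.8 0. ] -2.8 M [ 0.41 -1.59  0.17] tilt [-0.0041  0.     -1.    ]
```

Emit:
{"fn": "apply_moves", "kwargs": {
  "plan": [
    {"grip": 0,"offset": [0.04,0,0],"spin": 0},
    {"grip": 0,"offset": [0.08,0,0],"spin": 0},
    {"grip": 0,"offset": [0.08,0,0],"spin": 0},
    {"grip": 0,"offset": [0.08,0,0],"spin": 0}
  ]
}}

```text
time_s: 22.95
tcp_pos: [0.5718, -0.0092, 0.0601]
ee_rot: [[-0.986, -0.168, 0.005], [-0.168, 0.986, 0.001], [-0.005, 0.0, -1.0]]
wrist_force: [6.2, 0.8, -5.6]
gripper_width: 0.11
gripper_force: 30.0
```

Emit:
{"fn": "apply_moves", "kwargs": {
  "plan": [
    {"grip": 0,"offset": [-0.1,0,0],"spin": 0},
    {"grip": 0,"offset": [-0.2,0,0.02],"spin": 0},
    {"grip": 0,"offset": [-0.28,0,0.03],"spin": 0},
    {"grip": 0,"offset": [-0.28,0,0.03],"spin": 0}
  ]
}}

```text
time_s: 23.35
tcp_pos: [0.5724, -0.0093, 0.0596]
ee_rot: [[-0.986, -0.167, 0.0], [-0.167, 0.986, -0.0], [-0.0, -0.0, -1.0]]
wrist_force: [2.1, 1.6, 2.3]
gripper_width: 0.108
gripper_force: 30.0
```

```bash
python3 -c "
from h import *
st()"
```

```text
t 23.4 dock [49.69 -0.38] z 59.63 F [2.3 1.2] 2.3 M [ 0.59 -0.36  0.15] tilt [-0.e+00 -1.e-04 -1.e+00]
```

The catch held against 6 N. Letting go now.

Emit:
{"fn": "apply_moves", "kwargs": {
  "plan": [
    {"grip": 0.4,"offset": [0,0,0],"spin": 0},
    {"grip": 0.4,"offset": [0,0,0],"spin": 0},
    {"grip": 0.4,"offset": [0,0,0],"spin": 0},
    {"grip": 0.4,"offset": [0,0,0],"spin": 0},
    {"grip": 0.4,"offset": [0,0,0],"spin": 0}
  ]
}}

```text
time_s: 23.85
tcp_pos: [0.5719, -0.0096, 0.0588]
ee_rot: [[-0.986, -0.167, -0.001], [-0.167, 0.986, -0.0], [0.001, -0.0, -1.0]]
wrist_force: [0.1, 0.1, 0.5]
gripper_width: 0.387
gripper_force: 0.0
```

Emit:
{"fn": "apply_moves", "kwargs": {
  "plan": [
    {"grip": 0.4,"offset": [0,0,-1],"spin": 0},
    {"grip": 0.4,"offset": [0,0,-3],"spin": 0},
    {"grip": 0.4,"offset": [0,0,-6],"spin": 0},
    {"grip": 0.4,"offset": [0,0,-9],"spin": 0},
    {"grip": 0.4,"offset": [0,0,-13],"spin": 0}
  ]
}}

```text
time_s: 24.35
tcp_pos: [0.5712, -0.0096, 0.1898]
ee_rot: [[-0.986, -0.167, -0.003], [-0.167, 0.986, -0.0], [0.003, 0.0, -1.0]]
wrist_force: [1.0, -0.4, 0.1]
gripper_width: 0.397
gripper_force: 0.0
```

Emit:
{"fn": "apply_moves", "kwargs": {
  "plan": [
    {"grip": 0.4,"offset": [3,0,0],"spin": 0},
    {"grip": 0.4,"offset": [7,0,0],"spin": 0},
    {"grip": 0.4,"offset": [11,0,0],"spin": 0},
    {"grip": 0.4,"offset": [14,0,0],"spin": 0},
    {"grip": 0.4,"offset": [14,0,0],"spin": 0}
  ]
}}

```text
time_s: 24.85
tcp_pos: [0.4304, -0.0336, 0.1897]
ee_rot: [[-0.986, -0.167, -0.001], [-0.167, 0.986, 0.001], [0.001, 0.001, -1.0]]
wrist_force: [-0.7, -0.6, -0.1]
gripper_width: 0.399
gripper_force: 0.0
```

```bash
python3 - <<'E'
from h import *
st()
c=r.capture("scene")
cv2.imwrite("pics/scene6.png",cv2.resize(c["img"][140:240,250:430],None,fx=4.4,fy=4.4,interpolation=cv2.INTER_CUBIC))
E
```

```text
t 24.9 dock [-94.35  -0.71] z 189.72 F [-0.8 -0.5] -0.1 M [-0.04 -0.1   0.03] tilt [ 9.e-04  7.e-04 -1.e+00]
```

View pics/scene6.png

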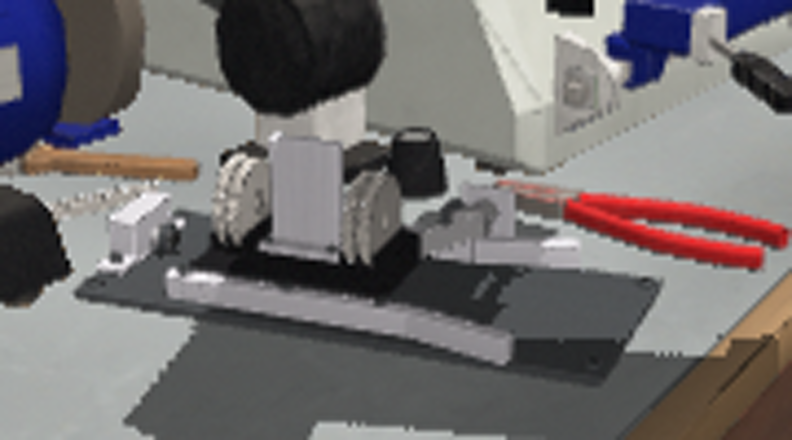

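The cassette lies flat in the bay with its rear edge at (420,250), against the fallen catch. The bystanders are untouched and the gripper is clear, so I'm handing it in.

```bash
python3 -c "
from h import *
print(r.finish_job())"
```

```text
the job is handed in; nothing more can be done
None
```

The job is handed in, with no verdict shown: the cassette is in the bay, the end stop gave at roughly 9 N, and the catch fell and held against a 6 N pull before I let go at about 24 s.

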